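Stack cast ingots on the clamping board

TASK

Build the four tapered silver ingots into a flat, square pile of two layers on the clamping board: nest the one that already lies inverted (narrow face down) against the cam side of the one on the board, then turn the cam lever just until the gap is taken up and the sprung back plate gives about 2 mm, without overrunning. Only then lay the other two crosswise on top, centred, one wide face down and the other inverted and nested against it, without disturbing the tape, dish, pot or jar.

Things in the scene. Friction and masses are not known exactly. Their poses are not given: they have to be found in the camera images.
- ingot_1: Solid cast silver ingot, 0.45 kg, tapered: 24 mm high, wide face 68 x 38 mm, narrow face 66 x 28 mm, so its long flanks lean in 5 mm each and its ends 1 mm. Origin in its middle (12 mm from either face); x along its length, z from wide to narrow face (z up: wide face down). Lies on the board, wide face down, lengthwise along the back plate, 1 to 4 mm short of it; it stays the far half of the bottom layer.
- ingot_2: Alike in size, weight and axes to ingot_1. Starts on the worktop, wide face down, at any heading; for the top layer (either this one or ingot_3 is to be turned over). It can rest on a long flank on the way: its middle is then 16 mm above the worktop; from wide face to flank is a roll of 102 degrees, from there to the narrow face 78.
- ingot_3: Alike in size, weight and axes to ingot_1. Starts on the worktop, wide face down, at any heading; for the top layer. Bare worktop to put one down, but for ingots: x 0.46 to 0.57, y -0.20 to 0.05 m in front of the robot, and x 0.36 to 0.51, y 0.33 to 0.43 m to its left.
- ingot_4: Alike in size, weight and axes to ingot_1. Starts on the worktop inverted (narrow face down), at any heading; for the bottom layer.
- board: Clamping board, fixed: dark hardwood deck 150 x 118 mm, top 12 mm above the worktop. Origin on the worktop under the middle of the pile's place; x points from the cam to the back plate, y along the back plate, z up. The deck spans x -84 to 66, y -59 to 59 mm. Cam disc, back plate and the fixed block behind it (to x 64 mm) rise at most 18 mm above the deck.
- pile_centre (a point): Middle of the pile's place, on top of the deck, inside a scribed 70 x 68 mm outline. Bottom layer, pushed home: ingots along board y, middles at x 16.5 mm (wide face down, at the plate) and -16.5 mm (inverted, lowered from above, at the cam). Top layer: along board x, middles at x 0, y 16.5 and -16.5 mm. Clamping shifts the bottom layer up to 3 mm in +x.
- cam_lever (a joint): Cam lever angle (rad), growing anticlockwise from above: 0 open, starts at 0 to 0.6, stop 2.79; stays where left (0.22 N m friction, about 3 N at the knob). With the pair nested the disc takes up the gap at about 1.5 and the back plate gives 2 mm at about 1.83, where the lever lies parallel to the back plate, pointing to board -y (snug: 1.65 to 2.05); beyond it is overrun.
- cam_pivot (a point): Vertical axis of the cam lever, at the top of the white eccentric disc (36 mm across, 10 mm off-centre, slippery): board x -56 mm, y 0, 30 mm above the worktop. With the lever at 0 to 0.6 the disc leaves 8 to 13 mm of play in x for the bottom layer.
- lever_knob (a point): Middle of the lever's black upright round knob, 15 mm across, standing from 25 to 56 mm above the worktop, 68 mm from the pivot axis; this point is 42 mm above the worktop.
- back_plate (a joint): How far the sprung steel back plate (78 mm wide, 14.5 mm above the deck, face at board x 35.5 mm) is pushed back (m): 0 at rest, 0.0006 to 0.0036 snug, beyond 0.0042 overrun, stop 0.006. Spring 2000 N/m with 3 N preload.
- hood_corner (a point): Lower front left corner of the white lamp hood over the bench, fixed: from here it reaches 1.06 m to the right (-y), 0.21 m back (+x) and 94 mm up. Wrist and forearm must keep clear of it.
- masking_tape: Bystander: roll of masking tape lying flat, 106 mm across, 24 mm high; origin at the middle of its underside.
- borax_dish: Bystander: round ceramic dish with a cone in it, 68 mm across, 31 mm high; origin at the middle of its underside.
- brass_pot: Bystander: small turned brass pot with lid, 30 mm across, 44 mm high; origin at the middle of its underside.
- pickle_jar: Bystander: glass jar with black screw lid, 77 mm across, 92 mm high; origin at the middle of its underside.

How it is judged (in metres and radians):
On the way, in this order (a step that is already met when the one before it is completed fails the run):
1. the inverted ingot lies nested beside the one on the board (angle between ingot_1's own z axis and vertical below 0.1 rad and x of ingot_1 in the frame of board between 0.01 and 0.026 m and y of ingot_1 in the frame of board between -0.012 and 0.012 m and angle between the x axis of ingot_1 and the y axis of board, either way round below 0.1 rad and angle between ingot_4's own z axis and vertical above 3.04 rad and distance between ingot_4 and ingot_1 between 0.027 and 0.042 m and x of ingot_4 in the frame of ingot_1 between -0.013 and 0.013 m and x of ingot_4 in the frame of board between -0.035 and 0 m and angle between the x axis of ingot_4 and the x axis of ingot_1, either way round below 0.15 rad and z of ingot_4 in the frame of board between 0.021 and 0.0275 m), for 0.1 s.
2. the cam has taken up the gap (back plate pushed back 0.6 to 3.6 mm) before anything is on top of the bottom layer (angle between ingot_1's own z axis and vertical below 0.1 rad and x of ingot_1 in the frame of board between 0.01 and 0.026 m and y of ingot_1 in the frame of board between -0.012 and 0.012 m and angle between the x axis of ingot_1 and the y axis of board, either way round below 0.1 rad and value of joint back_plate between 0.0006 and 0.0036 m and height (world z) of each of ingot_1, ingot_2, ingot_3, ingot_4 below 0.035 m and angle between ingot_4's own z axis and vertical above 3.04 rad and distance between ingot_4 and ingot_1 between 0.027 and 0.037 m and x of ingot_4 in the frame of ingot_1 between -0.01 and 0.01 m and x of ingot_4 in the frame of board between -0.035 and 0 m and angle between the x axis of ingot_4 and the x axis of ingot_1, either way round below 0.1 rad and z of ingot_4 in the frame of board between 0.021 and 0.0275 m), for 0.2 s.
At the end, for the whole second after the job is handed in: On the deck ingot_1, wide face down, and ingot_4, inverted, nested (middles within 37 mm); back plate pushed back 0.6 to 3.6 mm; on them ingot_2 and 3 crosswise (0.12 rad), centred within 10 mm, one wide face down and one inverted, nested (within 37.5 mm), flat (0.08 rad), at rest (angle between ingot_1's own z axis and vertical below 0.1 rad and x of ingot_1 in the frame of board between 0.01 and 0.026 m and y of ingot_1 in the frame of board between -0.012 and 0.012 m and angle between the x axis of ingot_1 and the y axis of board, either way round below 0.1 rad and value of joint back_plate between 0.0006 and 0.0036 m and angle between ingot_4's own z axis and vertical above 3.04 rad and distance between ingot_4 and ingot_1 between 0.027 and 0.037 m and x of ingot_4 in the frame of ingot_1 between -0.01 and 0.01 m and x of ingot_4 in the frame of board between -0.035 and 0 m and angle between the x axis of ingot_4 and the x axis of ingot_1, either way round below 0.1 rad and z of ingot_4 in the frame of board between 0.021 and 0.0275 m and distance between ingot_2 and ingot_3 between 0.028 and 0.0375 m and x of ingot_3 in the frame of ingot_2 between -0.011 and 0.011 m and z of ingot_2 in the frame of board between 0.045 and 0.0515 m and x of ingot_2 in the frame of board between -0.01 and 0.01 m and y of ingot_2 in the frame of board between -0.027 and 0.027 m and angle between the x axis of each of ingot_2, ingot_3 and the x axis of board, either way round below 0.12 rad and z of ingot_3 in the frame of board between 0.045 and 0.0515 m and x of ingot_3 in the frame of board between -0.01 and 0.01 m and y of ingot_3 in the frame of board between -0.027 and 0.027 m and ((angle between ingot_2's own z axis and vertical below 0.08 rad and angle between ingot_3's own z axis and vertical above 3.06 rad) or (angle between ingot_3's own z axis and vertical below 0.08 rad and angle between ingot_2's own z axis and vertical above 3.06 rad)) and linear speed of each of ingot_1, ingot_2, ingot_3, ingot_4 below 0.01 m/s); the robot touches nothing.
It fails at once if the cam was overrun: the back plate was pushed back more than 4.2 mm (value of joint back_plate above 0.0042 m).
It fails at once if the roll of masking tape was moved more than 20 mm or tipped (distance of masking_tape from where it was at the start of the episode above 0.02 m or angle between masking_tape's own z axis and vertical above 0.3 rad).
It fails at once if the ceramic dish was moved more than 20 mm or tipped (distance of borax_dish from where it was at the start of the episode above 0.02 m or angle between borax_dish's own z axis and vertical above 0.3 rad).
It fails at once if the small brass pot was moved more than 20 mm or tipped (distance of brass_pot from where it was at the start of the episode above 0.02 m or angle between brass_pot's own z axis and vertical above 0.3 rad).
It fails at once if the jar was moved more than 20 mm or tipped (distance of pickle_jar from where it was at the start of the episode above 0.02 m or angle between pickle_jar's own z axis and vertical above 0.3 rad).
It also fails if it takes over 72 s, if anything falls off the work surface, if the arm or the gripper's body presses on something with over 40 N, if the wrist force passes 120 N, or if a joint passes its speed limit or range.

ROBOT

A 6-joint arm with a two-finger parallel gripper is mounted at the origin on a cart in front of the work surface, level with it; the furniture and walls round the work are solid. World frame = base frame: x ahead of the robot, y to its left, z up, the work surface at z = 0. Lengths are in mm, angles in rad, forces in N, time in s.
With the tool pointing down it reaches from about 350 to 925 mm from the base axis. Payload 6.4 kg.
Tool frame: the origin (TCP) lies where the fingers leave the gripper's body, on its centre line; the fingertips stand 97 mm ahead of it and the grasp point (between the pads) lies 78 mm ahead of it (tcp_to_tips is the distance from the TCP to the fingertips, in mm); z points along the fingers, y is the line along which they close (so a half turn about z gives the same grasp; the last joint's range is limited). The gripper opens to 94 mm and grips with 3 to 60 N. Pads are 16 mm wide; open, the fingers measure 119 mm over their backs; the gripper's body (75 mm by 177 mm) begins 78 mm behind the grasp point.
Start: joints at [-1.479, 0.245, 1.558, -0, 1.339, -0.174], TCP at [170.747, -627.184, 302.655] pointing down, gripper open.
Joint ranges: [-3.13, 3.13], [-1.02, 2.26], [0.13, 2.54], [-0.95, 4.09], [0.21, 2.88], [-2.74, 2.74]. Speed limits (rad/s): [2.57, 2.57, 3.14, 3.14, 3.14, 3.14].

INTERFACE

Orientations are given as a unit quaternion [w, x, y, z].
In Python, from workcell import get_state, camera, camera_model, hand_in, outline_of, mark_of, tcp_to_tips gives the robot as it stands.
- The arm moves only by the shell command python3 -m inch 'ROWS' [FORCE]. ROWS is JSON, one flat list of numbers, 7 for each row, row after row: the turn, a rotation vector about the world's x, y, z in degrees, then the shift along the world's x, y, z in m, then the closure in counts, from 0 (fully open) to 255 (shut). A call has 1 to 20 rows; each row shifts and turns the commanded pose from where the row before left it; what a row does not reach is not made up. A row lasts 1/12 s, in which the tool goes at most 41.7 mm and 7.16 degrees, less where a joint would pass 70% of its speed; a pose out of reach is approached as far as the arm can. A call with a gripper value outside its range is refused whole. The fingers move at their own pace and stop on an object; FORCE is the grip in N (left out, the last holds). Time passes only in rows, so rows that do not move let the fingers close. It gives the time, the measured TCP pose, the force, the opening and the grip force at its end, in the units of the state.
- get_state(): the state, without advancing time (a new reading comes with each control period).
- camera(name): name is "side" or "top" or "wrist"; returns the picture (480x640x3 uint8, red, green, blue); there is no depth.
- camera_model(name): a dict with "intrinsics" (3x3 intrinsics, pixels), "extrinsics" (4x4, takes a point from world to camera coordinates). Camera axes: x right, y down, z forward; pixel columns grow to the right and rows downward; lengths in mm; the calibration is good to about 2 mm. The wrist camera is an equidistant fisheye: a pixel r from the principal point sees the ray r / f radians off the axis. A picture is of the moment at which its call begins: read the wrist's pose just before it. camera_model takes no time and is no camera call; for the wrist camera it gives the pose at the moment of the call.
- hand_in(): hands the job in; it is judged then, once.
Trained networks look in the newest picture that a camera, given by its name, has taken for a name from the list of things; names that differ only in an ending like _2 or _b are one class to them, and where a whole thing is asked for, a point or a joint stands for the part that bears it (a point fixed in the world has none). Each returns a list of dicts, best first, with "conf" (0 to 1); they miss things now and then, are a little off and sometimes report something else, mostly with a low value. They report only what shows in the picture. A call takes as long as a camera call.
- outline_of(camera, name): "region" (480x640 bool, what is visible of it) and "point" ([column, row] as shares, 0 to 1, of the picture: columns of its width, rows of its height, amid what is visible of it).
- mark_of(camera, name): "point" ([column, row] as shares, 0 to 1, of the picture: columns of its width, rows of its height: a listed point, or the origin of a listed thing).
The state is a dict: "time": time; "q": joint angles; "joint_vel": joint speeds; "joint_torque": joint torques, N m; "eef_pos": TCP position; "tcp_rot": TCP orientation; "ft_force": force on the tool from outside, world axes, zero at the start; "moment": the same for the moment, N m; "grip_width": opening from 0.0 (shut) to 1.0 (fully open); "grasp_force": force on a finger pad.
Only numpy, scipy, OpenCV 4.12 (cv2) and the standard library are available. Lean on these libraries where they do the work, as an engineer would, in place of code of your own. Each camera call takes 0.05 s, during which the arm holds its last target. There are 200 camera calls.

## Working session

There is one attempt and no reset: what is moved stays moved. The work goes in short steps, Python scripts to look and compute and a shell command to move; the robot and the scene stay as the last step left them, time stands still between calls to the robot, and variables do not carry over. Pictures are saved under pics/ and viewed, at most 10 in all, crops included, and the job is handed in when it is done.

```bash
mkdir -p pics; ls; python3 - <<'E'
from workcell import *
import cv2,numpy as np
s=get_state();print(s)
ims=[camera(n) for n in("top","side")]
for n,i in zip(("top","side"),ims): cv2.imwrite(f"pics/{n}0.png",i[:,:,::-1])
for n in("top","side"):
    m=camera_model(n);print(n,m["intrinsics"],np.round(m["extrinsics"],3))
    for k in["ingot_1","board","pile_centre","cam_pivot","lever_knob","hood_corner","masking_tape","borax_dish","brass_pot","pickle_jar"]:
        print(k,[(np.round(np.array(d["point"])*[640,480],1).tolist(),round(d["conf"],2)) for d in mark_of(n,k)][:6])
E
```

```text
pics
{'time': 0.0, 'q': array([-1.47909060e+00,  2.45789534e-01,  1.55898792e+00, -1.31074716e-06,
        1.33868769e+00, -1.74078503e-01]), 'joint_vel': array([ 1.15670286e-03,  3.93451070e-04,  1.26032118e-03, -1.38404191e-03,
       -3.30613059e-04, -1.32031286e-05]), 'joint_torque': array([ 1.08415006e-03, -4.15837240e+01, -3.14602089e+01,  6.84935669e-02,
        3.32642638e-02, -1.56391129e-04]), 'eef_pos': array([ 170.71375365, -626.7566663 ,  301.57491188]), 'tcp_rot': array([-9.35478210e-04,  9.91182376e-01,  1.32501397e-01,  3.79125725e-05]), 'ft_force': array([-0.94546083,  0.51772135, -1.49985292]), 'moment': array([-0.01487134,  0.01694578,  0.03193934]), 'grasp_force': 0.0, 'grip_width': 0.9973556279922694}
top [[433.29988916   0.         317.49717747]
 [  0.         433.29988916 241.48576889]
 [  0.           0.           1.        ]] [[-9.000000e-03 -1.000000e+00  1.600000e-02  4.840600e+01]
 [-9.970000e-01  8.000000e-03 -7.800000e-02  5.439750e+02]
 [ 7.800000e-02 -1.600000e-02 -9.970000e-01  1.190547e+03]
 [ 0.000000e+00  0.000000e+00  0.000000e+00  1.000000e+00]]

[... 709 characters left out ...]
.800000e-02  4.758080e+02]
 [-1.770000e-01  3.600000e-01 -9.160000e-01  2.939800e+02]
 [ 4.430000e-01 -8.020000e-01 -4.010000e-01  1.049897e+03]
 [ 0.000000e+00  0.000000e+00  0.000000e+00  1.000000e+00]]
ingot_1 [([287.5, 343.0], 0.96), ([269.7, 401.1], 0.9), ([356.0, 283.7], 0.8), ([340.5, 306.8], 0.56)]
board [([292.5, 352.9], 0.92), ([290.8, 349.6], 0.57), ([325.7, 361.5], 0.5)]
pile_centre [([291.9, 347.3], 0.81)]
cam_pivot []
lever_knob [([324.2, 359.7], 0.69), ([356.3, 282.5], 0.64)]
hood_corner [([253.9, 193.8], 0.76)]
masking_tape [([207.3, 380.5], 0.55)]
borax_dish [([342.4, 266.0], 0.7)]
brass_pot [([317.9, 288.5], 0.48)]
pickle_jar [([384.0, 270.8], 0.69), ([309.4, 350.6], 0.62)]
```

```bash
cat > h.py <<'E'
from workcell import *
import cv2,numpy as np
from scipy.spatial.transform import Rotation as R
def ray(n,px,m=None):
    m=m or camera_model(n);K=np.array(m["intrinsics"]);T=np.array(m["extrinsics"])
    p=np.atleast_2d(px).astype(float);u=(p-K[:2,2])/[K[0,0],K[1,1]]
    if n=="wrist":
        r=np.linalg.norm(u,axis=1,keepdims=True)+1e-12;d=np.hstack([u/r*np.sin(r),np.cos(r)])
    else: d=np.hstack([u,np.ones((len(u),1))])
    return -T[:3,:3].T@T[:3,3], d@T[:3,:3]
def onz(n,px,z,m=None):
    c,d=ray(n,px,m);return c+d*((z-c[2])/d[:,2:])
def proj(n,X,m=None):
    m=m or camera_model(n);K=np.array(m["intrinsics"]);T=np.array(m["extrinsics"])
    c=np.atleast_2d(X)@T[:3,:3].T+T[:3,3]
    if n=="wrist":
        r=np.linalg.norm(c[:,:2],axis=1,keepdims=True)+1e-12;u=c[:,:2]/r*np.arctan2(r,c[:,2:])
    else:u=c[:,:2]/c[:,2:]
    return u*[K[0,0],K[1,1]]+K[:2,2]
def marks(n,k,z,m=None,lo=.3):
    return [(np.round(onz(n,np.array(d["point"])*[640,480],z,m)[0,:2],1).tolist(),round(d["conf"],2)) for d in mark_of(n,k) if d["conf"]>lo]
def tri(p1,p2):
    (c1,d1),(c2,d2)=ray("top",p1),ray("side",p2);d1=d1[0];d2=d2[0]
    s=np.linalg.lstsq(np.c_[d1,-d2],c2-c1,rcond=None)[0];a=c1+s[0]*d1;b=c2+s[1]*d2
    return (a+b)/2,np.linalg.norm(a-b)
E
python3 - <<'E'
from h import *
Z=dict(ingot_1=12,board=0,pile_centre=12,cam_pivot=30,lever_knob=42,masking_tape=0,borax_dish=0,brass_pot=0,pickle_jar=0)
for n in("top","side"):
    camera(n)
    for k in Z: print(n,k,marks(n,k,Z[k]))
print(tri([245.2,186.3],[253.9,193.8]))
a=cv2.imread("pics/top0.png")[170:330,160:480];b=cv2.imread("pics/side0.png")[170:450,120:480]
cv2.imwrite("pics/top1.png",cv2.resize(a,None,fx=2.5,fy=2.5,interpolation=3))
cv2.imwrite("pics/side1.png",cv2.resize(b,None,fx=2.1,fy=2.1,interpolation=3))
E
```

```text
top ingot_1 [([520.0, -156.9], 0.72), ([512.9, -13.2], 0.67), ([527.6, 225.4], 0.65), ([513.3, 226.2], 0.63), ([456.8, 403.2], 0.59)]
top board [([519.6, 221.0], 0.57)]
top pile_centre [([523.1, 219.4], 0.94), ([465.8, 394.0], 0.37)]
top cam_pivot [([459.3, 233.2], 0.76)]
top lever_knob [([405.3, 262.0], 0.46)]
top masking_tape [([634.8, 400.5], 0.86)]
top borax_dish [([602.3, -257.5], 0.96)]
top brass_pot [([603.6, -75.8], 0.67)]
top pickle_jar [([474.2, -304.5], 0.94)]
side ingot_1 [([462.7, 395.5], 0.85), ([518.7, -158.9], 0.76), ([536.3, 212.1], 0.72), ([515.0, -21.5], 0.5)]
side board [([513.4, 224.7], 0.93)]
side pile_centre [([520.2, 223.1], 0.95)]
side cam_pivot [([469.1, 230.7], 0.59)]
side lever_knob [([399.1, 257.1], 0.81)]
side masking_tape []
side borax_dish [([600.1, -252.7], 0.57)]
side brass_pot [([611.5, -79.8], 0.59), ([530.3, 215.8], 0.34)]
side pickle_jar [([465.4, -299.0], 0.82)]
(array([623.64991461, 189.35814534, 396.28855839]), np.float64(0.3457340258211161))
```

View pics/top1.png

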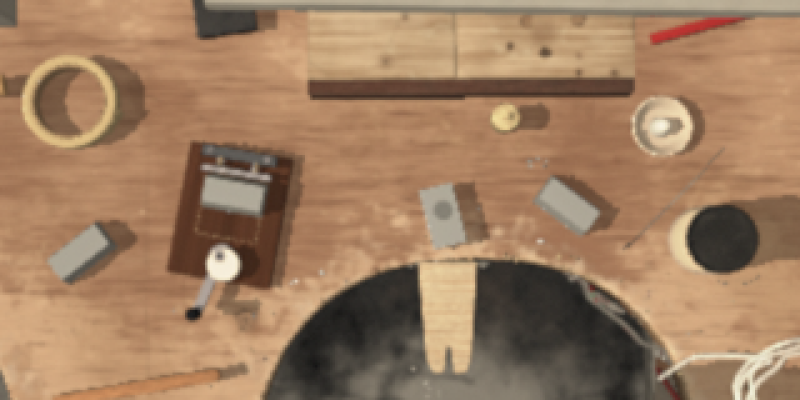

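View pics/side1.png

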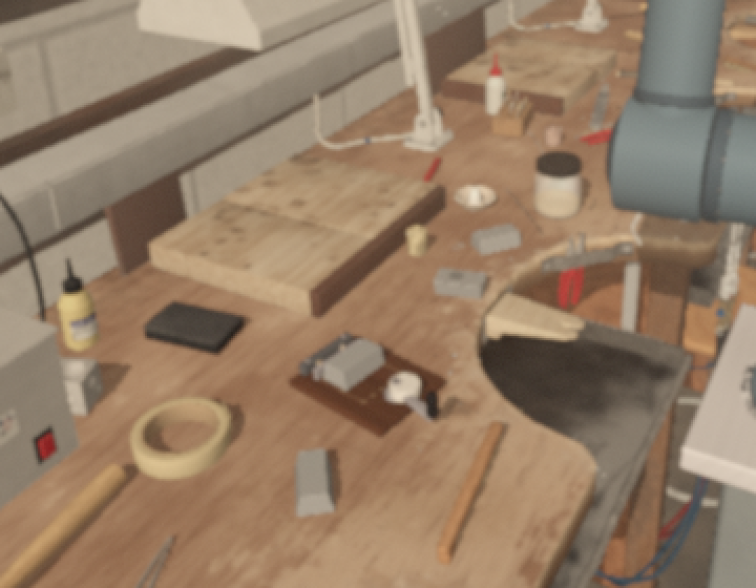

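```bash
cat >> h.py <<'E'
from scipy.optimize import minimize
W=np.array([[sx*34,sy*19,-12] for sx in(-1,1) for sy in(-1,1)]+[[sx*33,sy*14,12] for sx in(-1,1) for sy in(-1,1)],float)
def cost(p,views,z,inv,S=4):
    V=W*([1,1,-1] if inv else 1);c,s=np.cos(p[2]),np.sin(p[2]);e=0
    X=V@np.array([[c,s,0],[-s,c,0],[0,0,1]])+[p[0],p[1],z]
    for n,m,reg,(x0,y0,x1,y1) in views:
        h=cv2.convexHull(((proj(n,X,m)-[x0,y0]+.5)*S*16).astype(np.int32))
        a=np.zeros(((y1-y0)*S,(x1-x0)*S),np.uint8);cv2.fillConvexPoly(a,h,1,shift=4)
        b=reg[y0:y1,x0:x1].repeat(S,0).repeat(S,1)
        e+=1-(a&b).sum()/max((a|b).sum(),1)
    return e/len(views)
def fit(views,p0,z,inv,sy=.4):
    vs=[]
    for n,m,reg in views:
        ys,xs=np.where(reg);vs.append((n,m,reg.astype(np.uint8),(max(xs.min()-15,0),max(ys.min()-15,0),min(xs.max()+15,640),min(ys.max()+15,480))))
    best=None
    for dy in(-sy,0,sy):
        q=[p0[0],p0[1],p0[2]+dy]
        r=minimize(cost,q,(vs,z,inv),method="Nelder-Mead",options=dict(initial_simplex=[q,[q[0]+8,q[1],q[2]],[q[0],q[1]+8,q[2]],[q[0],q[1],q[2]+.25]],maxiter=120,xatol=.05,fatol=1e-4))
        if best is None or r.fun<best.fun: best=r
    return np.round(best.x,3).tolist(),round(best.fun,3)
def regs(n,k="ingot_1",lo=.3): return [d for d in outline_of(n,k) if d["conf"]>lo]
E
python3 - <<'E'
from h import *
G={"A(-13)":((513,-15),1.35),"B(-157)":((519,-158),-2.2),"C(403)":((460,400),-1.15),"I1":((530,224),1.5)}
rs={}
for n in("top","side"):
    camera(n);rs[n]=regs(n)
for k,(g,a) in G.items():
    z=24 if k=="I1" else 12
    vv=[]
    for n in rs:
        c=[d for d in rs[n] if np.linalg.norm(onz(n,np.array(d["point"])*[640,480],z)[0,:2]-g)<30]
        if c: vv.append((n,camera_model(n),c[0]["region"]))
    if not vv: print(k,"none");continue
    for inv in(0,1): print(k,len(vv),inv,fit(vv,(*g,a),z,inv), [fit([v],(*g,a),z,inv) for v in vv])
m=camera_model("wrist");s=get_state();T=m["extrinsics"];Rt=R.from_quat(np.roll(s["tcp_rot"],-1)).as_matrix()
print("cam in tcp",Rt.T@(-T[:3,:3].T@T[:3,3]-s["eef_pos"]),np.round(T[:3,:3]@Rt,2),m["intrinsics"],s["time"])
E
```

```text
A(-13) 2 0 ([504.795, -11.491, 0.218], np.float64(0.167)) [([503.894, -10.773, 0.231], np.float64(0.083)), ([508.573, -18.65, 0.269], np.float64(0.117))]
A(-13) 2 1 ([503.698, -9.857, 0.221], np.float64(0.137)) [([502.958, -9.506, 3.374], np.float64(0.099)), ([506.287, -14.872, 0.29], np.float64(0.117))]
B(-157) 2 0 ([515.306, -152.574, -2.228], np.float64(0.118)) [([514.659, -150.676, -2.224], np.float64(0.111)), ([516.444, -155.399, -2.183], np.float64(0.069))]
B(-157) 2 1 ([513.273, -149.174, -2.239], np.float64(0.116)) [([512.842, -147.69, -2.259], np.float64(0.127)), ([514.259, -151.037, -2.198], np.float64(0.073))]
C(403) 2 0 ([467.713, 394.569, -0.9], np.float64(0.121)) [([467.878, 394.68, -0.878], np.float64(0.088)), ([469.509, 391.935, -0.937], np.float64(0.141))]
C(403) 2 1 ([465.885, 391.189, -0.937], np.float64(0.146)) [([465.378, 390.993, -0.868], np.float64(0.084)), ([466.372, 394.142, -0.935], np.float64(0.177))]
I1 2 0 ([530.954, 221.031, 1.379], np.float64(0.099)) [([529.719, 221.883, 1.397], np.float64(0.087)), ([532.126, 218.98, 1.389], np.float64(0.055))]
I1 2 1 ([528.15, 221.224, 1.398], np.float64(0.091)) [([528.602, 221.299, 1.403], np.float64(0.103)), ([528.13, 222.126, 1.389], np.float64(0.074))]
cam in tcp [ 68.68134462   0.36240705 -82.11591186] [[ 0.    1.   -0.  ]
 [-0.97  0.   -0.24]
 [-0.24  0.    0.97]] [[371.64829954   0.         317.63807028]
 [  0.         371.64829954 235.3066711 ]
 [  0.           0.           1.        ]] 2.3
```

```bash
python3 -m inch '[0,0,4.37,0.0167,0.0308,-0.005,0, 0,0,4.37,0.0167,0.0308,-0.005,0, 0,0,4.37,0.0167,0.0308,-0.005,0, 0,0,4.37,0.0167,0.0308,-0.005,0, 0,0,4.37,0.0167,0.0308,-0.005,0, 0,0,4.37,0.0167,0.0308,-0.005,0, 0,0,4.37,0.0167,0.0308,-0.005,0, 0,0,4.37,0.0167,0.0308,-0.005,0, 0,0,4.37,0.0167,0.0308,-0.005,0, 0,0,4.37,0.0167,0.0308,-0.005,0, 0,0,4.37,0.0167,0.0308,-0.005,0, 0,0,4.37,0.0167,0.0308,-0.005,0, 0,0,4.37,0.0167,0.0308,-0.005,0, 0,0,4.37,0.0167,0.0308,-0.005,0, 0,0,4.37,0.0167,0.0308,-0.005,0, 0,0,4.37,0.0167,0.0308,-0.005,0, 0,0,4.37,0.0167,0.0308,-0.005,0, 0,0,4.37,0.0167,0.0308,-0.005,0, 0,0,4.37,0.0167,0.0308,-0.005,0, 0,0,4.37,0.0167,0.0308,-0.005,0]'
python3 - <<'E'
from h import *
s=get_state();print(s["time"],s["eef_pos"],s["q"])
m=camera_model("wrist");i=camera("wrist");cv2.imwrite("pics/w1.png",i[:,:,::-1])
for d in regs("wrist"):
    c=onz("wrist",np.array(d["point"])*[640,480],12,m)[0,:2];print(d["conf"],c,d["region"].sum())
    if abs(c[1]+11)<40:
        for inv in(0,1): print(inv,fit([("wrist",m,d["region"])],(c[0],c[1],.22),12,inv))
    if abs(c[1]+155)<40: print("B",fit([("wrist",m,d["region"])],(c[0],c[1],-2.2),12,0))
E
```

```text
time: 3.97
eef_pos: [505.4, -9.4, 202.7]
tcp_rot: [0.0, 0.623, 0.782, 0.0]
ft_force: [1.0, 0.1, 0.3]
grip_width: 1.002
grasp_force: 0.0
3.9667 [505.41862373  -9.40586153 202.71219346] [-2.43224641e-01  2.30682478e-02  1.99901781e+00 -4.39345216e-05
  1.11873442e+00 -4.67675809e-01]
0.95 [504.41757745 -11.58967565] 4784
0 ([505.985, -14.382, 0.232], np.float64(0.059))
1 ([504.506, -9.611, 0.25], np.float64(0.024))
0.84 [ 510.0680188  -159.90452275] 1959
B ([516.061, -152.165, -2.224], np.float64(0.344))
```

View pics/w1.png

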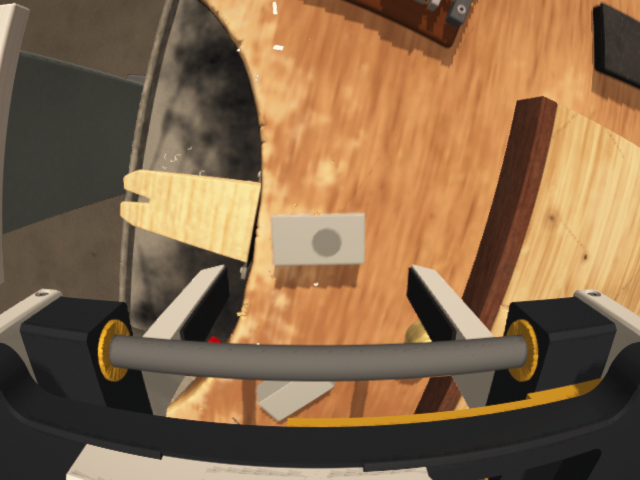

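The inverted ingot (wide face up, stamp visible at about 326,243) lies at 318,240 between the fingers. The bench pin (122–260, 170–260) is close to its left end, so I check the pin's height first.

```bash
python3 - <<'E'
from h import *
for a,b in(((332,318.8),(393.8,331)),((347.2,318.8),(398.6,321.4))): print(tri(a,b))
print(onz("wrist",[[262,183],[245,262],[125,175],[122,215]],0),onz("wrist",[[262,183],[245,262],[125,175],[122,215]],10))
print(onz("top",[[327.2,274.8],[350.8,274.8],[332,318.8],[347.2,318.8]],0),onz("top",[[327.2,274.8],[350.8,274.8],[332,318.8],[347.2,318.8]],10))
print(get_state()["tcp_rot"])
E
```

```text
(array([326.97695129,   4.15710903, -11.32407117]), np.float64(0.13457167537792736))
(array([327.7917305 , -38.17177289,  -5.58871302]), np.float64(1.6640812262624496))
[[454.26809374  21.38254857   0.        ]
 [452.92905042 -44.61763249   0.        ]
 [336.41475243   4.85345621   0.        ]
 [337.92734021 -29.83707645   0.        ]] [[455.50864959  22.71167686  10.        ]
 [454.21670944 -40.9668341   10.        ]
 [341.80100267   6.76402381  10.        ]
 [343.26038257 -26.70620958  10.        ]]
[[ 4.51282497e+02  1.67980546e+01  0.00000000e+00]
 [ 4.50667161e+02 -5.00396321e+01  0.00000000e+00]
 [ 3.28035085e+02  4.67326614e+00  0.00000000e+00]
 [ 3.27574737e+02 -3.80365098e+01 -2.27373675e-13]] [[451.26876882  17.17856809  10.        ]
 [450.65844077 -49.11510745  10.        ]
 [329.02450213   5.1524668   10.        ]
 [328.56790175 -37.20968199  10.        ]]
[-5.15624620e-04  6.22460990e-01  7.82650635e-01  1.82412804e-04]
```

```bash
python3 -m inch '[0,0,1.4,-0.0005,0,-0.03,0, 0,0,0,-0.0005,0,-0.03,0, 0,0,0,0,0,-0.025,0, 0,0,0,0,0,-0.0155,0, 0,0,0,0,0,0,0, 0,0,0,0,0,0,255, 0,0,0,0,0,0,255, 0,0,0,0,0,0,255, 0,0,0,0,0,0,255, 0,0,0,0,0,0,255, 0,0,0,0,0,0,255]' 40
```

```text
time: 4.98
eef_pos: [504.7, -11.4, 103.5]
tcp_rot: [0.001, 0.615, 0.788, 0.001]
ft_force: [0.2, 0.6, 4.8]
grip_width: 0.712
grasp_force: 40.0
```

```bash
python3 -m inch '[0,0,0,0,0,0.03,255, 0,0,0,0,0,0.035,255, 0,0,0,0,0,0.035,255, 0,0,5.5,-0.006,0.0205,0,255, 0,0,5.5,-0.006,0.0205,0,255, 0,0,5.5,-0.006,0.0205,0,255, 0,0,5.5,-0.006,0.0205,0,255, 0,0,5.5,-0.006,0.0205,0,255, 0,0,5.5,-0.006,0.0205,0,255, 0,0,5.5,-0.006,0.0205,0,255, 0,0,5.5,-0.006,0.0205,0,255, 0,0,5.5,-0.006,0.0205,0,255, 0,0,5.5,-0.006,0.0205,0,255, 0,0,5.5,-0.006,0.0205,0,255, 0,0,5.5,-0.006,0.0205,0,255, 0,0,0,0,0,0,255, 0,0,0,0,0,0,255, 0,0,0,0,0,0,255]'
python3 - <<'E'
from h import *
s=get_state();print(s["time"],s["eef_pos"],s["q"],s["grip_width"])
m=camera_model("wrist");i=camera("wrist");cv2.imwrite("pics/w2.png",i[:,:,::-1])
for d in regs("wrist"):
    p=np.array(d["point"])*[640,480];c=onz("wrist",p,24,m)[0,:2];print(d["conf"],p,c,d["region"].sum())
    if np.linalg.norm(c-[530,221])<40: print("I1",fit([("wrist",m,d["region"])],(c[0],c[1],1.39),24,0))
for k,z in(("pile_centre",12),("cam_pivot",30),("lever_knob",42),("board",0)): print(k,marks("wrist",k,z,m))
E
```

```text
time: 6.48
eef_pos: [431.3, 234.4, 201.5]
tcp_rot: [-0.001, 0.087, 0.996, -0.0]
ft_force: [0.5, 0.5, -4.3]
grip_width: 0.717
grasp_force: 40.0
6.4833 [431.3126018  234.38222394 201.51166372] [ 2.66485852e-01 -9.71856391e-03  2.03448309e+00 -4.50476675e-04
  1.11828594e+00 -1.12920049e+00] 0.7166979149965861
0.76 [324.288 340.176] [511.47378973 224.52745436] 840
I1 ([531.32, 222.336, 1.388], np.float64(0.598))
pile_centre [([518.2, 227.3], 0.98)]
cam_pivot []
lever_knob []
board [([516.9, 228.6], 0.69)]
```

View pics/w2.png

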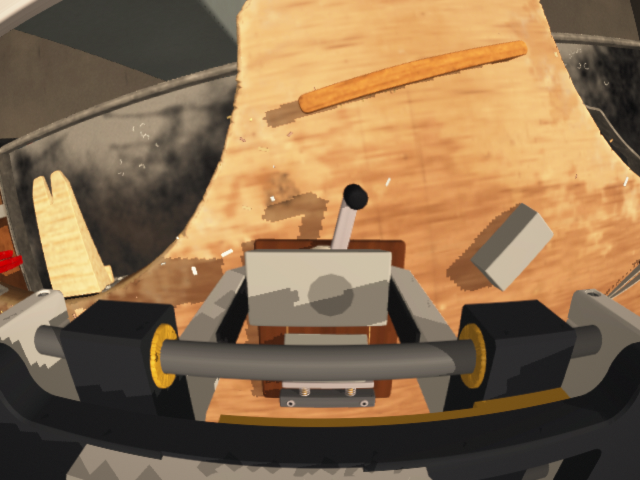

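```bash
python3 -m inch '[0,0,0,0.035,-0.006,0,255, 0,0,0,0.035,-0.006,0,255, 0,0,0,0.025,-0.005,0,255, 0,0,0,0,0,0,255, 0,0,0,0,0,0,255, 0,0,0,0,0,0,255]'
python3 - <<'E'
from h import *
s=get_state();print(s["time"],s["eef_pos"],s["q"],s["grip_width"])
m=camera_model("wrist");i=camera("wrist");cv2.imwrite("pics/w3.png",i[:,:,::-1])
for d in regs("wrist",lo=.15):
    p=np.array(d["point"])*[640,480];c=onz("wrist",p,24,m)[0,:2];print(d["conf"],p,c,d["region"].sum())
    if np.linalg.norm(c-[530,221])<40: print("I1",fit([("wrist",m,d["region"])],(c[0],c[1],1.39),24,0))
    if p[1]>240 and d["region"].sum()>6000:print("held",fit([("wrist",m,d["region"])],(s["eef_pos"][0],s["eef_pos"][1],1.39),s["eef_pos"][2]-91.5,1))
for k,z in(("pile_centre",12),("cam_pivot",30),("lever_knob",42),("board",0)): print(k,marks("wrist",k,z,m))
E
```

```text
time: 7.28
eef_pos: [526.1, 217.6, 201.6]
tcp_rot: [-0.001, 0.087, 0.996, -0.0]
ft_force: [-0.5, 0.4, -3.9]
grip_width: 0.709
grasp_force: 40.0
7.2833 [526.11145561 217.61096602 201.62250693] [ 1.93056395e-01  1.72880973e-01  1.83877071e+00  1.74360061e-04
  1.13154394e+00 -1.20331274e+00] 0.7093895287990367
0.76 [517.824 133.776] [468.31819449 381.82297391] 3903
0.73 [315.776 283.2  ] [556.63382685 209.80307658] 10937
I1 ([554.236, 216.425, 1.396], np.float64(0.557))
held ([523.396, 217.42, 1.395], np.float64(0.021))
0.71 [325.12 234.  ] [520.50827103 223.03206655] 2880
I1 ([530.07, 221.719, 1.364], np.float64(0.34))
0.57 [  3.52 294.72] [ 526.747661   -111.94815866] 442
pile_centre [([514.6, 228.6], 0.52)]
cam_pivot [([461.4, 235.1], 0.7), ([525.9, 221.9], 0.38)]
lever_knob [([399.5, 263.9], 0.7)]
board [([516.8, 228.2], 0.71)]
```

View pics/w3.png

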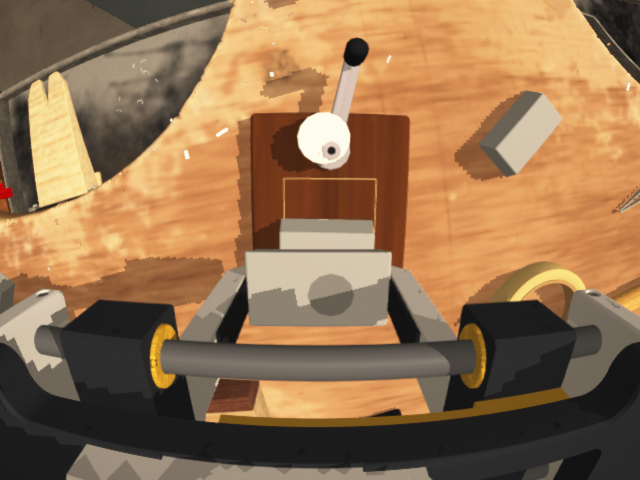

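Clear view of the deck: near deck edge at row ~114 (cols 251–408), scribed outline edge row 179 (cols 284–377), ingot_1's near bottom edge row ~220, disc centre 324,138, knob 356,50.

```bash
cat > a.py <<'E'
from h import *
import json
im=cv2.imread("pics/w3.png");g=cv2.cvtColor(im,cv2.COLOR_BGR2GRAY)
cv2.imwrite("pics/w3c.png",cv2.resize(im[20:260,230:430],None,fx=3,fy=2.5*1,interpolation=cv2.INTER_CUBIC)[:600])
m=camera_model("wrist")
P=dict(deckL=(251,113),deckR=(409,116),outL=(284,179),outR=(377,179),i1L=(280,219),i1R=(375,221),knob_top=(356,46),pivot=(331,150),disc=(324,137))
Z=dict(deckL=12,deckR=12,outL=12,outR=12,i1L=12,i1R=12,knob_top=56,pivot=30,disc=30)
for k in P: print(k,np.round(onz("wrist",P[k],Z[k],m)[0],1))
X={k:onz("wrist",P[k],Z[k],m)[0,:2] for k in P}
B=dict(deckL=(-84,-59),deckR=(-84,59),outL=(-35,-34),outR=(-35,34))
A=np.array([B[k] for k in B]);C=np.array([X[k] for k in B]);a,c=A.mean(0),C.mean(0)
H=(A-a).T@(C-c);th=np.arctan2(H[0,1]-H[1,0],H[0,0]+H[1,1]);Rm=np.array([[np.cos(th),-np.sin(th)],[np.sin(th),np.cos(th)]])
t=c-Rm@a;print("board",t,th,np.degrees(th),"resid",np.round(C-(A@Rm.T+t),1).tolist())
for k in X: print(k,"board coords",np.round(Rm.T@(X[k]-t),1))
print("held in board",np.round(Rm.T@(np.array([523.4,217.4])-t),1))
E
python3 a.py
```

```text
deckL [424.9 185.4  12. ]
deckR [446.3 299.4  12. ]
outL [477.7 200.5  12. ]
outR [489.2 268.1  12. ]
i1L [506.7 191.9  12. ]
i1R [520.4 262.   12. ]
knob_top [399.7 263.1  56. ]
pivot [462.3 237.5  30. ]
disc [452.8 234.3  30. ]
board [518.08646897 227.78137029] -0.17827988276560322 -10.214684854556168 resid [[-0.0, 0.8], [0.4, -1.4], [0.1, -0.1], [-0.4, 0.6]]
deckL board coords [-84.1 -58.2]
deckR board coords [-83.4  57.7]
outL board coords [-34.9 -34. ]
outR board coords [-35.6  34.6]
i1L board coords [ -4.9 -37.4]
i1R board coords [-3.8 34.1]
knob_top board coords [-122.8   13.7]
pivot board coords [-56.6  -0.3]
disc board coords [-65.5  -5.2]
held in board [ 7.1 -9.3]
```

View pics/w3c.png

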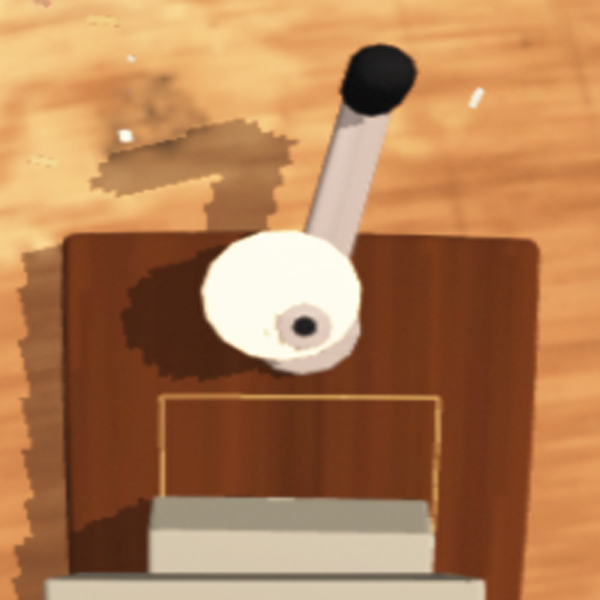

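```bash
python3 -m inch '[0,0,-0.5,-0.0277,0.012,-0.01,255, 0,0,0,0,0,-0.025,255, 0,0,0,0,0,-0.02,255, 0,0,0,0,0,0,255, 0,0,0,0,0,-0.015,255, 0,0,0,0,0,-0.01,255, 0,0,0,0,0,0,255, 0,0,0,0,0,0,255]'
python3 - <<'E'
from h import *
s=get_state();print(s["time"],s["eef_pos"],s["ft_force"])
m=camera_model("wrist");i=camera("wrist");cv2.imwrite("pics/w4.png",i[:,:,::-1])
for d in regs("wrist",lo=.15):
    p=np.array(d["point"])*[640,480];c=onz("wrist",p,24,m)[0,:2];print(d["conf"],p,c,d["region"].sum())
    if p[1]>240 and d["region"].sum()>6000:print("held",fit([("wrist",m,d["region"])],(s["eef_pos"][0],s["eef_pos"][1],1.39),s["eef_pos"][2]-91.5,1))
E
```

```text
time: 8.25
eef_pos: [499.0, 229.8, 122.3]
tcp_rot: [-0.0, 0.091, 0.996, -0.0]
ft_force: [0.2, 0.1, -2.8]
grip_width: 0.716
grasp_force: 40.0
8.25 [499.03150532 229.78841122 122.33629276] [ 0.21160244  0.12564298 -2.82617648]
0.81 [316.672 333.888] [529.13110754 222.85822144] 2242
0.77 [315.776 285.12 ] [500.46061312 227.69482487] 10970
held ([496.337, 229.398, 1.39], np.float64(0.015))
0.62 [566.528 175.584] [465.51454831 379.40892582] 6561
```

View pics/w4.png

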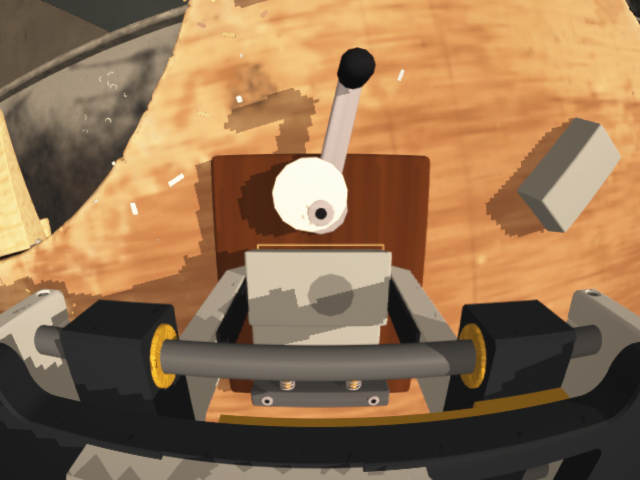

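```bash
python3 -m inch '[0,0,0,0,0,-0.0055,255, 0,0,0,0,0,0,255, 0,0,0,0,0,0,120, 0,0,0,0,0,0,0, 0,0,0,0,0,0,0, 0,0,0,0,0,0,0, 0,0,0,0,0,0.03,0, 0,0,0,0.005,0,0.035,0, 0,0,0,0.02,0,0.035,0, 0,0,0,0.02,0,0,0, 0,0,0,0,0,0,0, 0,0,0,0,0,0,0]'
python3 - <<'E'
from h import *
s=get_state();print(s["time"],s["eef_pos"],s["ft_force"])
m=camera_model("wrist");i=camera("wrist");cv2.imwrite("pics/w5.png",i[:,:,::-1])
for d in regs("wrist",lo=.15):
    p=np.array(d["point"])*[640,480];c=onz("wrist",p,24,m)[0,:2];print(d["conf"],p,c,d["region"].sum())
    if np.linalg.norm(c-[497,230])<15: print("I4",fit([("wrist",m,d["region"])],(*c,1.39),24,1))
    if np.linalg.norm(c-[532,223])<18: print("I1",fit([("wrist",m,d["region"])],(*c,1.39),24,0))
for k,z in(("cam_pivot",30),("lever_knob",42)): print(k,marks("wrist",k,z,m))
E
```

```text
time: 9.35
eef_pos: [544.7, 229.7, 217.4]
tcp_rot: [0.001, 0.092, 0.996, 0.0]
ft_force: [0.4, -0.0, -0.1]
grip_width: 1.001
grasp_force: 0.0
9.35 [544.71713044 229.73531559 217.37429699] [ 0.42641385 -0.03503507 -0.13370969]
0.92 [493.824 109.776] [468.43598248 384.18501842] 3630
0.76 [  3.904 279.024] [ 530.04288003 -109.10976925] 363
0.63 [308.608 219.12 ] [529.86803943 224.69417522] 3758
I1 ([532.328, 221.368, 1.385], np.float64(0.154))
0.61 [302.784 174.192] [495.65060392 226.77308277] 5076
I4 ([495.623, 229.254, 1.393], np.float64(0.02))
cam_pivot [([462.5, 236.9], 0.89)]
lever_knob [([399.0, 264.1], 0.92)]
```

View pics/w5.png

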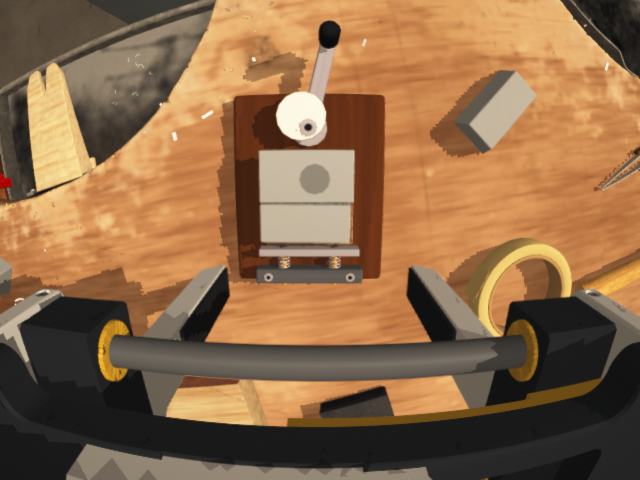

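Ingot_4 is nested: its top spans 258–355 × 150–203, with ingot_1 right behind at 203–243 and a gap to the plate at row ~247. Disc is at 301,117 and the knob at 329,33. Next I grip the knob.

```bash
python3 -m inch '[0,0,0,-0.0363,0.0085,0,146, 0,0,0,-0.0363,0.0085,0,146, 0,0,0,-0.0363,0.0085,0,146, 0,0,0,-0.0363,0.0085,0,146, 0,0,0,0,0,0,146, 0,0,0,0,0,-0.03,146, 0,0,0,0,0,-0.03,146, 0,0,0,0,0,-0.023,146, 0,0,0,0,0,0,146, 0,0,0,0,0,0,255, 0,0,0,0,0,0,255, 0,0,0,0,0,0,255, 0,0,0,0,0,0,255, 0,0,0,0,0,0,255]' 12
```

```text
time: 10.72
eef_pos: [399.8, 264.3, 135.2]
tcp_rot: [0.001, 0.091, 0.996, 0.001]
ft_force: [-0.4, 1.2, 3.1]
grip_width: 0.157
grasp_force: 12.0
```

```bash
python3 -m inch '[0,0,4,-0.0027,-0.0076,0,255, 0,0,4,-0.0018,-0.0078,0,255, 0,0,4,-0.0008,-0.0079,0,255, 0,0,4,0.0001,-0.008,0,255, 0,0,4,0.001,-0.008,0,255, 0,0,4,0.0019,-0.0077,0,255, 0,0,4,0.0029,-0.0075,0,255, 0,0,4,0.0037,-0.0071,0,255, 0,0,4,0.0045,-0.0066,0,255, 0,0,4,0.0053,-0.0061,0,255, 0,0,4,0.0059,-0.0053,0,255, 0,0,4,0.0066,-0.0047,0,255, 0,0,0,0,0,0,255, 0,0,0,0,0,0,255]'
python3 - <<'E'
from h import *
s=get_state();p=s["eef_pos"]-[462.3,237.1,0];print(np.hypot(*p[:2]),"lever",np.radians(np.degrees(np.arctan2(p[1],p[0]))%360-154.95),s["moment"])
for n in("top","side"):
    camera(n);print(n,marks(n,"lever_knob",42),marks(n,"cam_pivot",30))
E
```

```text
time: 11.88
eef_pos: [426.2, 179.4, 134.8]
tcp_rot: [0.001, -0.321, 0.947, -0.0]
ft_force: [-1.2, -0.6, 4.1]
grip_width: 0.154
grasp_force: 12.0
68.10011785166007 lever 1.4487491791952527 [-0.1497265   0.22614271  0.04709968]
top [] [([465.9, 238.8], 0.54)]
side [([423.5, 163.6], 0.5)] [([473.7, 225.1], 0.51)]
```

```bash
python3 -m inch '[0,0,2,0.0051,-0.0029,0,255, 0,0,2,0.0054,-0.0024,0,255, 0,0,2,0.0056,-0.002,0,255, 0,0,2,0.0058,-0.0015,0,255, 0,0,0,0,0,0,255, 0,0,0,0,0,0,255, 0,0,0,0,0,0,255]'
python3 - <<'E'
from h import *
s=get_state();p=s["eef_pos"]-[462.3,237.1,0];print(np.hypot(*p[:2]),"lever",np.radians(np.degrees(np.arctan2(p[1],p[0]))%360-154.95))
E
```

```text
time: 12.77
eef_pos: [447.6, 171.0, 134.6]
tcp_rot: [0.0, -0.387, 0.922, 0.0]
ft_force: [-2.7, 0.2, 5.0]
grip_width: 0.156
grasp_force: 12.0
67.691536508241 lever 1.7891957168566828
```

```bash
python3 -m inch '[0,0,0,0,0,0,146, 0,0,0,0,0,0,146, 0,0,0,0,0,0,146, 0,0,0,0,0,0.035,146, 0,0,0,0,0,0.035,146, 0,0,0,0,0,0.013,146, 0,0,-7,0.012,0.0073,0,0, 0,0,-7,0.012,0.0073,0,0, 0,0,-7,0.012,0.0073,0,0, 0,0,-7,0.012,0.0073,0,0, 0,0,-7,0.012,0.0073,0,0, 0,0,-7,0.012,0.0073,0,0, 0,0,-7,0.012,0.0073,0,0, 0,0,-7,0.012,0.0073,0,0, 0,0,0,0,0,0,0, 0,0,0,0,0,0,0]'
python3 - <<'E'
from h import *
s=get_state();print(s["time"],s["eef_pos"],s["ft_force"])
m=camera_model("wrist");i=camera("wrist");cv2.imwrite("pics/w6.png",cv2.resize(i[20:300,200:420,::-1],None,fx=2,fy=2,interpolation=cv2.INTER_CUBIC))
for d in regs("wrist",lo=.15):
    p=np.array(d["point"])*[640,480];c=onz("wrist",p,24,m)[0,:2];print(d["conf"],p,c,d["region"].sum())
    if np.linalg.norm(c-[500,229])<15: print("I4",fit([("wrist",m,d["region"])],(*c,1.39),24,1))
    if np.linalg.norm(c-[535,223])<18: print("I1",fit([("wrist",m,d["region"])],(*c,1.39),24,0))
pv=marks("wrist","cam_pivot",30,m);kn=marks("wrist","lever_knob",42,m);print(pv,kn)
v=np.array(kn[0][0])-pv[0][0];print("lever",np.radians(np.degrees(np.arctan2(v[1],v[0]))%360-154.95))
E
```

```text
time: 14.1
eef_pos: [543.3, 229.1, 216.3]
tcp_rot: [-0.0, 0.09, 0.996, -0.0]
ft_force: [0.7, -0.1, -1.0]
grip_width: 0.994
grasp_force: 0.0
14.1 [543.26085383 229.11132633 216.30449641] [ 0.66092304 -0.09582438 -0.98778488]
0.97 [306.304 184.08 ] [501.48469599 227.075384  ] 5184
I4 ([503.041, 228.378, 1.388], np.float64(0.033))
0.94 [  4.672 277.296] [ 527.67093288 -106.4009347 ] 403
0.77 [493.824 111.024] [467.04970374 382.40597277] 3682
0.63 [308.096 232.08 ] [537.65810545 221.70078053] 3224
I1 ([537.078, 221.107, 1.391], np.float64(0.276))
[([461.8, 236.5], 0.7)] [([446.3, 170.9], 0.94), ([529.0, 226.5], 0.48)]
lever 1.7759762168363489
```

View pics/w6.png

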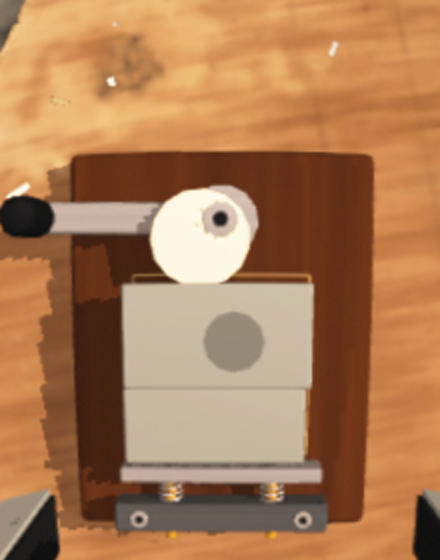

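Lever lies parallel to the plate, disc touches ingot_4 (crop 200,235), all pushed home with the springs compressed; angle ≈1.78. Now the right-hand ingot.

```bash
python3 -m inch '[0,0,-2.7,-0.0028,-0.0381,-0.003,0, 0,0,-2.7,-0.0028,-0.0381,-0.003,0, 0,0,-2.7,-0.0028,-0.0381,-0.003,0, 0,0,-2.7,-0.0028,-0.0381,-0.003,0, 0,0,-2.7,-0.0028,-0.0381,-0.003,0, 0,0,-2.7,-0.0028,-0.0381,-0.003,0, 0,0,-2.7,-0.0028,-0.0381,-0.003,0, 0,0,-2.7,-0.0028,-0.0381,-0.003,0, 0,0,-2.7,-0.0028,-0.0381,-0.003,0, 0,0,-2.7,-0.0028,-0.0381,-0.003,0, 0,0,0,0,0,0,0, 0,0,0,0,0,0,0, 0,0,0,0,0,0,0]'
python3 - <<'E'
from h import *
s=get_state();print(s["time"],s["eef_pos"],s["ft_force"])
m=camera_model("wrist");i=camera("wrist");cv2.imwrite("pics/w7.png",i[:,:,::-1])
for d in regs("wrist",lo=.15):
    p=np.array(d["point"])*[640,480];c=onz("wrist",p,12,m)[0,:2];print(d["conf"],p,c,d["region"].sum())
    if np.linalg.norm(c-[515,-153])<40: print("B",[fit([("wrist",m,d["region"])],(*c,.92),12,v) for v in(0,1)])
E
```

```text
time: 15.38
eef_pos: [514.9, -151.5, 186.6]
tcp_rot: [-0.0, 0.321, 0.947, 0.0]
ft_force: [0.4, 1.2, 0.1]
grip_width: 1.001
grasp_force: 0.0
15.3833 [ 514.9358044  -151.46472748  186.6050343 ] [0.39486391 1.16796553 0.06764562]
0.71 [318.016 243.312] [ 514.87665164 -152.08463543] 4959
B [([515.539, -151.774, 0.918], np.float64(0.032)), ([512.293, -148.802, 0.918], np.float64(0.068))]
0.66 [627.712   4.704] [509.65800055 214.73698118] 342
0.63 [632.704  26.016] [528.62496489 204.46343554] 548
```

```bash
python3 -m inch '[0,0,0,0.0006,-0.0003,-0.03,0, 0,0,0,0,0,-0.03,0, 0,0,0,0,0,-0.024,0, 0,0,0,0,0,0,0, 0,0,0,0,0,0,255, 0,0,0,0,0,0,255, 0,0,0,0,0,0,255, 0,0,0,0,0,0,255, 0,0,0,0,0,0,255, 0,0,0,0,0,0,255, 0,0,0,0,0,0.03,255, 0,0,0,0,0,0.035,255, 0,0,0,0,0,0.035,255]' 40
python3 -c "
from h import *
s=get_state();print(s['eef_pos'])"
```

```text
time: 16.57
eef_pos: [514.4, -151.5, 201.9]
tcp_rot: [-0.002, 0.321, 0.947, 0.0]
ft_force: [1.3, -0.0, -4.0]
grip_width: 0.706
grasp_force: 39.9
[ 514.3741713  -151.53998765  201.86719341]
```

```bash
python3 -m inch '[0,0,-6.27,0,0.0363,0,255, 0,0,-6.27,0,0.0363,0,255, 0,0,-6.27,0,0.0363,0,255, 0,0,-6.27,0,0.0363,0,255, 0,0,-6.27,0,0.0363,0,255, 0,0,-6.27,0,0.0363,0,255, 0,0,-6.27,0,0.0363,0,255, 0,0,-6.27,0,0.0363,0,255, 0,0,-6.27,0,0.0363,0,255, 0,0,-6.27,0,0.0363,0,255, 0,0,0,0,0,-0.02,255, 0,0,0,0,0,-0.01,255, 0,0,0,0,0,0,255, 0,0,0,0,0,0,255]'
python3 - <<'E'
from h import *
s=get_state();print(s["time"],s["eef_pos"],s["ft_force"],s["q"])
m=camera_model("wrist");i=camera("wrist");cv2.imwrite("pics/w8.png",i[:,:,::-1])
for d in regs("wrist",lo=.15):
    p=np.array(d["point"])*[640,480];c=onz("wrist",p,24,m)[0,:2];print(d["conf"],p,c,d["region"].sum())
    if p[1]>240 and d["region"].sum()>6000:print("held",fit([("wrist",m,d["region"])],(s["eef_pos"][0],s["eef_pos"][1],-.18),s["eef_pos"][2]-90.8,0))
E
```

```text
time: 17.73
eef_pos: [514.9, 209.8, 171.0]
tcp_rot: [-0.001, 0.767, 0.641, -0.002]
ft_force: [0.4, 0.2, -4.0]
grip_width: 0.707
grasp_force: 39.9
17.7333 [514.85312135 209.77648405 171.03511217] [ 0.37838855  0.17764042 -3.99432261] [ 1.83090740e-01  1.88354949e-01  1.88503967e+00 -4.28776815e-04
  1.07220725e+00  3.61501006e-01]
0.96 [217.792  15.312] [479.39360374 373.77464873] 2781
0.78 [292.288 206.4  ] [503.96380715 242.32289286] 4198
0.77 [315.904 279.312] [509.88016526 192.01278472] 10717
held ([514.597, 210.578, -0.175], np.float64(0.022))
0.59 [349.12  205.824] [539.02255591 236.43021157] 3258
0.22 [238.72  235.008] [466.18835735 230.35004502] 2157
```

View pics/w8.png

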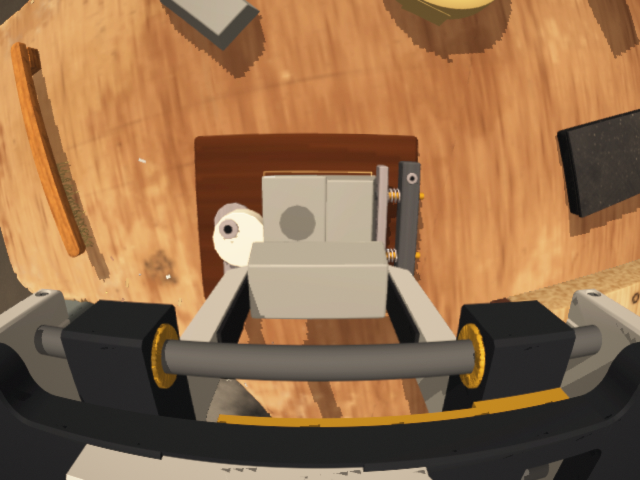

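```bash
python3 -m inch '[0,0,0,0.0004,0.0006,-0.014,255, 0,0,0,0,0,-0.01,255, 0,0,0,0,0,-0.005,255, 0,0,0,0,0,-0.002,255, 0,0,0,0,0,0,255, 0,0,0,0,0,0,255]'
```

```text
time: 18.33
eef_pos: [516.6, 211.3, 142.0]
tcp_rot: [0.0, 0.767, 0.642, 0.0]
ft_force: [-0.3, 0.9, -4.6]
grip_width: 0.711
grasp_force: 39.9
```

```bash
python3 -m inch '[0,0,0,0,0,-0.0015,255, 0,0,0,0,0,-0.001,255, 0,0,0,0,0,0,255, 0,0,0,0,0,0,150, 0,0,0,0,0,0,30, 0,0,0,0,0,0,30, 0,0,0,0,0,0,30, 0,0,0,0,0,0.02,0, 0,0,0,0,-0.01,0.03,0, 0,0,0,0,-0.02,0.03,0, 0,0,0,0,0,0,0, 0,0,0,0,0,0,0]'
python3 - <<'E'
from h import *
s=get_state();print(s["time"],s["eef_pos"],s["ft_force"],s["q"])
m=camera_model("wrist");i=camera("wrist");cv2.imwrite("pics/w9.png",i[:,:,::-1])
for d in regs("wrist",lo=.15):
    p=np.array(d["point"])*[640,480];c=onz("wrist",p,48,m)[0,:2];print(d["conf"],p,c,d["region"].sum())
    if np.linalg.norm(c-[515,211])<25:print("B",fit([("wrist",m,d["region"])],(515,211,-.18),48,0))
    c=onz("wrist",p,12,m)[0,:2]
    if np.linalg.norm(c-[468,393])<40:print("C",c,fit([("wrist",m,d["region"])],(468,393,-.9),12,0))
E
```

```text
time: 19.33
eef_pos: [517.6, 181.1, 221.4]
tcp_rot: [0.001, 0.767, 0.641, 0.002]
ft_force: [-1.0, 0.2, -0.2]
grip_width: 1.002
grasp_force: 0.0
19.3333 [517.64912877 181.06567418 221.41707736] [-1.01861094  0.17846487 -0.18276815] [1.29652754e-01 9.62229863e-02 1.88389891e+00 1.14722525e-04
 1.15644910e+00 3.08439129e-01]
0.73 [282.624 151.392] [506.26833248 248.75384679] 2156
0.65 [306.304 200.208] [516.05208746 212.43366741] 5184
B ([516.686, 211.905, -0.181], np.float64(0.029))
0.64 [220.928   8.112] [481.35361318 361.59032568] 1452
C [474.63797767 377.49176521] ([468.319, 394.758, -0.917], np.float64(0.037))
0.62 [333.696 154.32 ] [540.24309843 240.44511493] 1528
```

B sits flat on the bottom pair, at board (1.6, −15.5). Now to the left ingot, which I flip in two rolls.

```bash
python3 -m inch '[0,0,6.88,-0.0026,0.0106,-0.001,0, 0,0,6.88,-0.0026,0.0106,-0.001,0, 0,0,6.88,-0.0026,0.0106,-0.001,0, 0,0,6.88,-0.0026,0.0106,-0.001,0, 0,0,6.88,-0.0026,0.0106,-0.001,0, 0,0,6.88,-0.0026,0.0106,-0.001,0, 0,0,6.88,-0.0026,0.0106,-0.001,0, 0,0,6.88,-0.0026,0.0106,-0.001,0, 0,0,6.88,-0.0026,0.0106,-0.001,0, 0,0,6.88,-0.0026,0.0106,-0.001,0, 0,0,6.88,-0.0026,0.0106,-0.001,0, 0,0,6.88,-0.0026,0.0106,-0.001,0, 0,0,6.88,-0.0026,0.0106,-0.001,0, 0,0,6.88,-0.0026,0.0106,-0.001,0, 0,0,6.88,-0.0026,0.0106,-0.001,0, 0,0,6.88,-0.0026,0.0106,-0.001,0, 0,0,6.88,-0.0026,0.0106,-0.001,0, 0,0,6.88,-0.0026,0.0106,-0.001,0, 0,0,6.88,-0.0026,0.0106,-0.001,0, 0,0,6.88,-0.0026,0.0106,-0.001,0]'
python3 - <<'E'
from h import *
s=get_state();print(s["time"],s["eef_pos"],s["ft_force"],s["q"])
m=camera_model("wrist");i=camera("wrist");cv2.imwrite("pics/w10.png",i[:,:,::-1])
q=s["tcp_rot"];print("tool y deg",2*np.degrees(np.arctan2(q[2],q[1]))-90)
for d in regs("wrist",lo=.3):
    p=np.array(d["point"])*[640,480]
    c=onz("wrist",p,12,m)[0,:2]
    if np.linalg.norm(c-[468,393])<40:print("C",c,[fit([("wrist",m,d["region"])],(*c,-.9),12,v) for v in(0,1)])
E
```

```text
time: 21.1
eef_pos: [463.0, 394.0, 196.7]
tcp_rot: [-0.002, -0.324, 0.946, -0.0]
ft_force: [0.7, 0.6, 0.2]
grip_width: 1.001
grasp_force: 0.0
21.1 [462.99214482 393.9752474  196.73900561] [0.68996136 0.60018495 0.19355508] [ 5.18708306e-01  2.64607088e-01  1.73992576e+00  1.16947709e-04
  1.14084452e+00 -1.71211547e+00]
tool y deg 127.81398265832965
C [469.07912618 390.61463667] [([468.488, 393.982, -0.91], np.float64(0.041)), ([464.487, 391.354, -0.909], np.float64(0.08))]
```

```bash
python3 -m inch '[3.93,-5.05,0,-0.0068,-0.0059,-0.01,0, 3.93,-5.05,0,-0.0068,-0.0059,-0.01,0, 3.93,-5.05,0,-0.0068,-0.0059,-0.01,0, 3.93,-5.05,0,-0.0068,-0.0059,-0.01,0, 3.93,-5.05,0,-0.0068,-0.0059,-0.01,0, 0,0,0,0,0,0,0, 0,0,0,0,0,0,0, 0,0,0,0,0,0,0]'
cat > t.py <<'E'
from h import *
def tool():
    s=get_state();M=R.from_quat(np.roll(s["tcp_rot"],-1)).as_matrix();d=M[:,2];n=np.array([.789,.614,0])
    print("t",round(s["time"],2),"tcp",np.round(s["eef_pos"],1),"tilt",round(np.degrees(np.arctan2(d@n,-d[2])),1),"ydir",round(np.degrees(np.arctan2(M[1,1],M[0,1])),1),"y tilt",round(np.degrees(np.arcsin(M[2,1])),1),"grasp",np.round(s["eef_pos"]+78*d,1),"+13",np.round(s["eef_pos"]+91*d,1),"q",np.round(s["q"],2),"w",round(s["grip_width"]*94,1))
    return s,M
if __name__=="__main__": tool()
E
python3 t.py
```

```text
time: 21.87
eef_pos: [431.6, 364.4, 150.2]
tcp_rot: [0.26, -0.308, 0.911, 0.091]
ft_force: [0.1, 0.1, -0.2]
grip_width: 1.001
grasp_force: 0.0
t 21.87 tcp [431.6 364.4 150.2] tilt 32.0 ydir 127.4 y tilt 0.3 grasp [464.2 389.8  84.1] +13 [469.7 394.   73.1] q [ 0.47  0.08  2.12  0.26  0.41 -1.97] w 94.1
```

```bash
python3 -m inch '[0,0,0,-0.0012,0,-0.025,0, 0,0,0,0,0,-0.025,0, 0,0,0,0,0,-0.0105,0, 0,0,0,0,0,0,0, 0,0,0,0,0,0,255, 0,0,0,0,0,0,255, 0,0,0,0,0,0,255, 0,0,0,0,0,0,255, 0,0,0,0,0,0,255, 0,0,0,0,0,0,255]' 40; python3 t.py
```

```text
time: 22.7
eef_pos: [429.6, 364.4, 89.7]
tcp_rot: [0.261, -0.308, 0.91, 0.091]
ft_force: [-1.9, -0.5, 5.9]
grip_width: 0.706
grasp_force: 40.1
t 22.7 tcp [429.6 364.4  89.7] tilt 32.1 ydir 127.5 y tilt 0.3 grasp [462.3 389.8  23.6] +13 [467.8 394.1  12.6] q [ 0.47  0.21  2.13  0.38  0.28 -2.09] w 66.4
```

```bash
python3 -m inch '[0,0,0,0,0,0.03,255, 0,0,0,0,0,0.03,255, -4.24,5.44,0,0.0064,0.00545,-0.0024,255, -4.24,5.44,0,0.0064,0.00545,-0.0024,255, -4.24,5.44,0,0.0064,0.00545,-0.0024,255, -4.24,5.44,0,0.0064,0.00545,-0.0024,255, -4.24,5.44,0,0.0064,0.00545,-0.0024,255, -4.24,5.44,0,0.0064,0.00545,-0.0024,255, -4.24,5.44,0,0.0064,0.00545,-0.0024,255, -4.24,5.44,0,0.0064,0.00545,-0.0024,255, -4.24,5.44,0,0.0064,0.00545,-0.0024,255, -4.24,5.44,0,0.0064,0.00545,-0.0024,255, -4.24,5.44,0,0.0064,0.00545,-0.0024,255, -4.24,5.44,0,0.0064,0.00545,-0.0024,255, -4.24,5.44,0,0.0064,0.00545,-0.0024,255, 0,0,0,0,0,0,255, 0,0,0,0,0,0,255]'; python3 t.py
```

```text
time: 24.12
eef_pos: [511.6, 434.2, 113.6]
tcp_rot: [-0.456, -0.281, 0.829, -0.159]
ft_force: [0.5, -0.1, -4.1]
grip_width: 0.709
grasp_force: 40.0
t 24.12 tcp [511.6 434.2 113.6] tilt -57.7 ydir 127.7 y tilt -0.4 grasp [459.6 393.7  71.9] +13 [451.  386.9  65. ] q [ 0.56  0.93  1.1  -0.1   2.11 -1.67] w 66.7
```

```bash
python3 -m inch '[0,0,0,0,0,-0.02,255, 0,0,0,0,0,-0.016,255, 0,0,0,0,0,-0.006,255, 0,0,0,0,0,-0.0025,255, 0,0,0,0,0,0,255, 0,0,0,0,0,0,255]'; python3 t.py
```

```text
time: 24.62
eef_pos: [512.5, 434.9, 73.9]
tcp_rot: [-0.455, -0.281, 0.83, -0.159]
ft_force: [-0.1, -0.5, -5.3]
grip_width: 0.71
grasp_force: 40.0
t 24.62 tcp [512.5 434.9  73.9] tilt -57.6 ydir 127.7 y tilt -0.4 grasp [460.6 394.4  32.1] +13 [452.  387.6  25.2] q [ 0.56  0.99  1.08 -0.1   2.07 -1.66] w 66.8
```

```bash
python3 -m inch '[0,0,0,0,0,-0.004,255, 0,0,0,0,0,-0.002,255, 0,0,0,0,0,0,255, 0,0,0,0,0,0,255]'; python3 t.py
```

```text
time: 24.95
eef_pos: [513.1, 435.2, 69.0]
tcp_rot: [-0.455, -0.281, 0.83, -0.159]
ft_force: [3.4, 2.1, 4.6]
grip_width: 0.706
grasp_force: 40.0
t 24.95 tcp [513.1 435.2  69. ] tilt -57.6 ydir 127.7 y tilt -0.4 grasp [461.2 394.7  27.2] +13 [452.5 388.   20.3] q [ 0.56  1.    1.07 -0.1   2.07 -1.66] w 66.4
```

```bash
python3 -m inch '[0,0,0,0,0,0,170, 0,0,0,0,0,0,0, 0,0,0,0,0,0,0, 0,0,0,0,0,0,0, 0,0,0,0,0,0.03,0, 0,0,0,0,0,0.03,0, 4.36,-5.6,0,-0.0076,-0.0059,0.0075,0, 4.36,-5.6,0,-0.0076,-0.0059,0.0075,0, 4.36,-5.6,0,-0.0076,-0.0059,0.0075,0, 4.36,-5.6,0,-0.0076,-0.0059,0.0075,0, 4.36,-5.6,0,-0.0076,-0.0059,0.0075,0, 4.36,-5.6,0,-0.0076,-0.0059,0.0075,0, 4.36,-5.6,0,-0.0076,-0.0059,0.0075,0, 4.36,-5.6,0,-0.0076,-0.0059,0.0075,0, 0,0,0,0,0,0,0, 0,0,0,0,0,0,0]'
cat > f.py <<'E'
from t import *
s,M=tool();m=camera_model("wrist");i=camera("wrist");cv2.imwrite("pics/w11.png",i[:,:,::-1])
import h
# flank-lying model: wide face toward base (-n); fit local frame
W0=h.W.copy();out=None
for sgn in(1,-1):
    h.W=R.from_euler("x",sgn*102,degrees=True).apply(W0)
    for d in regs("wrist",lo=.3):
        p=np.array(d["point"])*[640,480];c=onz("wrist",p,16,m)[0,:2]
        if np.linalg.norm(c-[452,388])<50: print(sgn,d["conf"],c,fit([("wrist",m,d["region"])],(*c,-.91),16,0,.2))
h.W=W0
for d in regs("wrist",lo=.3):
    p=np.array(d["point"])*[640,480];c=onz("wrist",p,12,m)[0,:2]
    if np.linalg.norm(c-[452,388])<50: print("flat",[fit([("wrist",m,d["region"])],(*c,-.91),12,v,.2) for v in(0,1)])
E
python3 f.py
```

```text
time: 26.28
eef_pos: [450.6, 387.0, 187.0]
tcp_rot: [-0.008, -0.321, 0.947, -0.003]
ft_force: [0.1, 0.3, 0.2]
grip_width: 1.003
grasp_force: 0.0
t 26.28 tcp [450.6 387.  187. ] tilt -1.0 ydir 127.4 y tilt -0.1 grasp [449.5 386.1 109. ] +13 [449.4 385.9  96. ] q [ 0.52  0.25  1.77 -0.    1.13 -1.7 ] w 94.3
```

View pics/w11.png

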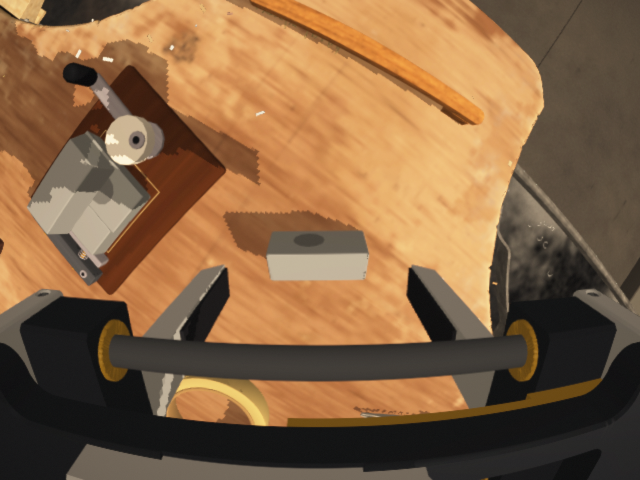

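The ingot rests on its flank: stamped wide face toward the base (275–365, row 232), upper wide edge at row 251 (267–368). No more viewing; I compute its pose from these pixels.

```bash
python3 - <<'E'
from t import *
tool()
b=onz("wrist",[[275,232],[365,232]],0);t=onz("wrist",[[267,251],[368,252]],37.2)
n=np.array([.789,.614,0]);print(b,t,b[1]-b[0],t[1]-t[0],"len",np.linalg.norm(b[1]-b[0]),np.linalg.norm(t[1]-t[0]))
for e,o in((b,15.6),(t,7.8)): v=e[1]-e[0];print("yaw",np.degrees(np.arctan2(v[1],v[0])),"centre",e.mean(0)[:2]+o*n[:2])
E
```

```text
t 26.48 tcp [452.5 388.1 186.5] tilt -1.0 ydir 127.4 y tilt -0.1 grasp [451.5 387.2 108.5] +13 [451.4 387.1  95.5] q [ 0.52  0.26  1.77 -0.    1.13 -1.7 ] w 93.9
[[464.92626419 356.55450411   0.        ]
 [424.01708114 409.89225567   0.        ]] [[469.20501061 358.41237044  37.2       ]
 [429.598044   411.15195161  37.2       ]] [-40.90918306  53.33775155   0.        ] [-39.60696661  52.73958117   0.        ] len 67.21961766729052 65.95585816406698
yaw 127.48761610692374 centre [456.78007266 392.80177989]
yaw 126.90623062206751 centre [455.55572731 389.57136102]
```

```bash
python3 -m inch '[3.53,-4.54,0,-0.0059,-0.0046,-0.0063,0, 3.53,-4.54,0,-0.0059,-0.0046,-0.0063,0, 3.53,-4.54,0,-0.0059,-0.0046,-0.0063,0, 3.53,-4.54,0,-0.0059,-0.0046,-0.0063,0, 0,0,0,0,0,0,0, 0,0,0,0,0,-0.025,0, 0,0,0,0,0,-0.02,0, 0,0,0,0,0,-0.015,0, 0,0,0,0,0,0,0, 0,0,0,0,0,0,0]'; python3 t.py

```

```text
time: 27.32
eef_pos: [428.8, 369.7, 101.4]
tcp_rot: [0.18, -0.315, 0.93, 0.062]
ft_force: [-0.9, 1.0, 0.1]
grip_width: 0.999
grasp_force: 0.0
t 27.32 tcp [428.8 369.7 101.4] tilt 22.0 ydir 127.4 y tilt 0.1 grasp [451.9 387.6  29.1] +13 [455.7 390.6  17. ] q [ 0.49  0.21  2.05  0.13  0.51 -1.84] w 93.9
```

```bash
python3 -m inch '[0,0,0,0,0,0,255, 0,0,0,0,0,0,255, 0,0,0,0,0,0,255, 0,0,0,0,0,0,255, 0,0,0,0,0,0,255, 0,0,0,0,0,0.03,255, 0,0,0,0,0,0.03,255, -4.02,5.17,0,0.0075,0.0059,-0.0038,255, -4.02,5.17,0,0.0075,0.0059,-0.0038,255, -4.02,5.17,0,0.0075,0.0059,-0.0038,255, -4.02,5.17,0,0.0075,0.0059,-0.0038,255, -4.02,5.17,0,0.0075,0.0059,-0.0038,255, -4.02,5.17,0,0.0075,0.0059,-0.0038,255, -4.02,5.17,0,0.0075,0.0059,-0.0038,255, -4.02,5.17,0,0.0075,0.0059,-0.0038,255, -4.02,5.17,0,0.0075,0.0059,-0.0038,255, -4.02,5.17,0,0.0075,0.0059,-0.0038,255, -4.02,5.17,0,0.0075,0.0059,-0.0038,255, 0,0,0,0,0,0,255, 0,0,0,0,0,0,255]' 40; python3 t.py
```

```text
time: 28.98
eef_pos: [509.8, 433.7, 116.3]
tcp_rot: [-0.399, -0.291, 0.858, -0.139]
ft_force: [-1.1, 0.6, -5.5]
grip_width: 0.715
grasp_force: 40.0
t 28.98 tcp [509.8 433.7 116.3] tilt -50.0 ydir 127.6 y tilt -0.3 grasp [462.6 397.   66.2] +13 [454.8 390.8  57.8] q [ 0.56  0.87  1.16 -0.09  1.98 -1.66] w 67.2
```

```bash
python3 -m inch '[0,0,0,0,0,-0.02,255, 0,0,0,0,0,-0.016,255, 0,0,0,0,0,-0.006,255, 0,0,0,0,0,-0.0025,255, 0,0,0,0,0,0,255, 0,0,0,0,0,0,255]'; python3 t.py
```

```text
time: 29.48
eef_pos: [510.6, 434.2, 76.4]
tcp_rot: [-0.398, -0.291, 0.859, -0.139]
ft_force: [-0.1, 0.5, -4.8]
grip_width: 0.713
grasp_force: 40.0
t 29.48 tcp [510.6 434.2  76.4] tilt -49.8 ydir 127.6 y tilt -0.4 grasp [463.6 397.5  26.1] +13 [455.7 391.4  17.7] q [ 0.56  0.93  1.15 -0.09  1.93 -1.66] w 67.0
```

```bash
python3 -m inch '[0,0,0,0,0,-0.003,255, 0,0,0,0,0,0,255, 0,0,0,0,0,0,255, 0,0,0,0,0,0,170, 0,0,0,0,0,0,0, 0,0,0,0,0,0,0, 0,0,0,0,0,0.03,0, 0,0,0,0,0,0.03,0, 4.36,-5.6,0,-0.0078,-0.0062,0.0077,0, 4.36,-5.6,0,-0.0078,-0.0062,0.0077,0, 4.36,-5.6,0,-0.0078,-0.0062,0.0077,0, 4.36,-5.6,0,-0.0078,-0.0062,0.0077,0, 4.36,-5.6,0,-0.0078,-0.0062,0.0077,0, 4.36,-5.6,0,-0.0078,-0.0062,0.0077,0, 4.36,-5.6,0,-0.0078,-0.0062,0.0077,0, 0,0,0,0,0,0,0, 0,0,0,0,0,0,0, 0,0,0,0,0,0,0]'
cat > g.py <<'E'
from t import *
s,M=tool();m=camera_model("wrist");i=camera("wrist");cv2.imwrite("pics/w12.png",i[:,:,::-1])
for d in regs("wrist",lo=.15):
    p=np.array(d["point"])*[640,480];c=onz("wrist",p,12,m)[0,:2];print(round(d["conf"],2),p,c,d["region"].sum())
    if np.linalg.norm(c-[455,390])<50: print("flat",[fit([("wrist",m,d["region"])],(*c,-.91),12,v,.2) for v in(0,1)])
E
python3 g.py
```

```text
time: 30.98
eef_pos: [456.7, 391.1, 187.2]
tcp_rot: [-0.002, -0.321, 0.947, -0.001]
ft_force: [0.7, -0.1, 0.6]
grip_width: 0.999
grasp_force: 0.0
t 30.98 tcp [456.7 391.1 187.2] tilt -0.3 ydir 127.4 y tilt -0.0 grasp [456.5 390.8 109.2] +13 [456.4 390.7  96.2] q [ 0.52  0.26  1.76 -0.    1.12 -1.7 ] w 93.9
0.93 [114.176 181.392] [512.8628854  235.52237616] 2545
0.7 [315.328 246.48 ] [458.845538   389.80710502] 5276
flat [([458.396, 392.857, -0.915], np.float64(0.049)), ([455.013, 389.968, -0.916], np.float64(0.027))]
0.57 [ 68.608 172.416] [533.00355204 192.90399796] 4963
```

```bash
python3 -m inch '[0,0,0,-0.0017,-0.0011,-0.03,0, 0,0,0,0,0,-0.03,0, 0,0,0,0,0,-0.025,0, 0,0,0,0,0,0,0, 0,0,0,0,0,0,255, 0,0,0,0,0,0,255, 0,0,0,0,0,0,255, 0,0,0,0,0,0,255, 0,0,0,0,0,0,255]' 40; python3 t.py
```

```text
time: 31.83
eef_pos: [454.2, 389.8, 101.7]
tcp_rot: [-0.002, -0.321, 0.947, -0.001]
ft_force: [-0.3, 1.0, -0.3]
grip_width: 0.715
grasp_force: 40.0
t 31.83 tcp [454.2 389.8 101.7] tilt -0.2 ydir 127.4 y tilt -0.0 grasp [454.  389.6  23.7] +13 [453.9 389.5  10.7] q [ 0.52  0.39  1.79 -0.    0.97 -1.7 ] w 67.2
```

```bash
python3 -m inch '[0,0,0,0,0,0.035,255, 0,0,0,0,0,0.035,255, 0,0,0,0,0,0.03,255, 0,0,6.04,0.0098,-0.0202,0,255, 0,0,6.04,0.0098,-0.0202,0,255, 0,0,6.04,0.0098,-0.0202,0,255, 0,0,6.04,0.0098,-0.0202,0,255, 0,0,6.04,0.0098,-0.0202,0,255, 0,0,6.04,0.0098,-0.0202,0,255, 0,0,6.04,0.0098,-0.0202,0,255, 0,0,0,0,0,-0.015,255, 0,0,0,0,0,-0.015,255, 0,0,0,0,0,0,255, 0,0,0,0,0,0,255, 0,0,0,0,0,0,255]'
cat > k.py <<'E'
from t import *
import sys
zg=float(sys.argv[1]) # TCP height at which the held ingot stood on the worktop
s,M=tool();m=camera_model("wrist");i=camera("wrist");cv2.imwrite(f"pics/k{int(s['time']*10)}.png",i[:,:,::-1])
e=s["eef_pos"];o=np.array([517.9,227.4]);Rb=R.from_euler("z",-10.2,degrees=True).as_matrix()[:2,:2]
for d in regs("wrist",lo=.15):
    p=np.array(d["point"])*[640,480];n=d["region"].sum();c=onz("wrist",p,48,m)[0,:2];print(round(d["conf"],2),p,c,n)
    if np.linalg.norm(c-[516.7,211.9])<25:
        f=fit([("wrist",m,d["region"])],(516.7,211.9,-.18),48,0,.1);print("B",f,"board",Rb.T@(np.array(f[0][:2])-o))
    if p[1]>240 and n>6000:
        f=fit([("wrist",m,d["region"])],(e[0],e[1],-.18),e[2]-zg+12,1,.1);print("held",f,"board",Rb.T@(np.array(f[0][:2])-o))
E
python3 k.py 102.5
```

```text
time: 33.08
eef_pos: [522.5, 248.3, 171.5]
tcp_rot: [-0.002, -0.641, 0.768, -0.001]
ft_force: [0.1, -0.5, -5.2]
grip_width: 0.714
grasp_force: 40.0
t 33.08 tcp [522.5 248.3 171.5] tilt -0.2 ydir 169.7 y tilt -0.0 grasp [522.5 248.   93.5] +13 [522.5 247.9  80.5] q [ 0.25  0.24  1.83 -0.    1.08 -2.71] w 67.1
0.82 [316.992 296.112] [525.81479594 265.52347387] 10991
held ([522.53, 249.408, -0.176], np.float64(0.016)) board [ 0.6595447  22.48007929]
0.78 [316.416 205.392] [516.39470455 211.64975064] 7822
B ([516.81, 211.962, -0.178], np.float64(0.015)) board [  1.66106101 -15.38703416]
0.77 [290.304 241.2  ] [534.8185379  229.37654957] 1439
0.6 [340.288 245.088] [507.00713625 236.72695132] 1617
0.52 [408.32  189.888] [463.46546531 211.77875112] 4117
```

```bash
python3 -m inch '[0,0,0,0.0005,-0.0028,0,255, 0,0,0,0,0,-0.014,255, 0,0,0,0,0,-0.008,255, 0,0,0,0,0,-0.005,255, 0,0,0,0,0,-0.002,255, 0,0,0,0,0,0,255, 0,0,0,0,0,0,255, 0,0,0,0,0,0,255]'; python3 k.py 101.7
```

```text
time: 33.85
eef_pos: [523.6, 245.5, 142.9]
tcp_rot: [-0.001, -0.641, 0.768, -0.002]
ft_force: [-0.2, -0.1, -4.6]
grip_width: 0.709
grasp_force: 40.0
t 33.85 tcp [523.6 245.5 142.9] tilt -0.1 ydir 169.7 y tilt -0.1 grasp [523.7 245.1  64.9] +13 [523.7 245.1  51.9] q [ 0.24  0.28  1.84 -0.    1.03 -2.72] w 66.7
0.92 [317.632 295.824] [524.4573559  250.75656669] 11038
held ([523.565, 246.293, -0.177], np.float64(0.016)) board [ 2.22980612 19.59759268]
0.91 [319.424 220.176] [516.54145761 211.87188433] 10615
B ([516.654, 212.175, -0.176], np.float64(0.019)) board [  1.46980744 -15.20502572]
0.81 [352.576 177.792] [497.27351128 194.29395701] 506
0.6 [284.288 174.384] [529.0921687  186.88864714] 441
0.53 [423.616 200.016] [464.02203978 210.79915592] 5498
```

```bash
python3 -m inch '[0,0,0,0,0,-0.003,255, 0,0,0,0,0,-0.002,255, 0,0,0,0,0,0,255, 0,0,0,0,0,0,255]'; python3 k.py 101.7
```

```text
time: 34.28
eef_pos: [523.5, 245.4, 137.7]
tcp_rot: [-0.001, -0.641, 0.768, -0.002]
ft_force: [0.3, 0.2, -0.7]
grip_width: 0.718
grasp_force: 40.0
t 34.28 tcp [523.5 245.4 137.7] tilt -0.1 ydir 169.7 y tilt -0.0 grasp [523.5 245.1  59.7] +13 [523.5 245.   46.7] q [ 0.24  0.29  1.84 -0.    1.02 -2.72] w 67.4
0.96 [315.712 296.784] [524.90602705 248.8414728 ] 10912
held ([523.511, 246.179, -0.178], np.float64(0.024)) board [ 2.19684722 19.4758318 ]
0.88 [319.616 220.608] [516.12984935 210.98280352] 11059
B ([516.692, 211.936, -0.178], np.float64(0.029)) board [  1.54953013 -15.43351925]
0.7 [352.832 178.896] [497.44825689 194.23395309] 298
0.69 [285.12  174.576] [527.99726116 186.67535892] 609
```

```bash
python3 -m inch '[0,0,0,0,0,0,170, 0,0,0,0,0,0,30, 0,0,0,0,0,0,30, 0,0,0,0,0,0,30, 0,0,0,0,0,0.025,30, 0,0,0,0,0,0.035,0, 0,0,-2,0,0.01,0.03,0, 0,0,-2,0,0.02,0,0, 0,0,-2,0,0.01,0,0, 0,0,0,0,0,0,0, 0,0,0,0,0,0,0, 0,0,0,0,0,0,0]'
python3 - <<'E'
from t import *
s,M=tool();m=camera_model("wrist");camera("wrist");print(s["ft_force"])
o=np.array([517.9,227.4]);Rb=R.from_euler("z",-10.2,degrees=True).as_matrix()[:2,:2]
for d in regs("wrist",lo=.15):
    p=np.array(d["point"])*[640,480];c=onz("wrist",p,48,m)[0,:2];print(round(d["conf"],2),p,c,d["region"].sum())
    for k,g,v in(("B",(516.7,211.9),0),("C",(523.5,246.2),1)):
        if np.linalg.norm(c-g)<14: f=fit([("wrist",m,d["region"])],(*g,-.18),48,v,.1);print(k,f,"board",Rb.T@(np.array(f[0][:2])-o))
pv=marks("wrist","cam_pivot",30,m);kn=marks("wrist","lever_knob",42,m);print(pv,kn)
if pv and kn: v=np.array(kn[0][0])-pv[0][0];print("lever",np.radians(np.degrees(np.arctan2(v[1],v[0]))%360-154.95))
camera("top")
for k in("masking_tape","borax_dish","brass_pot","pickle_jar"): print(k,marks("top",k,0))
E
```

```text
time: 35.38
eef_pos: [523.0, 284.9, 226.8]
tcp_rot: [-0.002, -0.6, 0.8, -0.001]
ft_force: [-0.4, 0.8, -0.6]
grip_width: 0.998
grasp_force: 0.0
t 35.38 tcp [523.  284.9 226.8] tilt -0.2 ydir 163.7 y tilt 0.0 grasp [522.9 284.5 148.8] +13 [522.9 284.5 135.8] q [ 0.31  0.2   1.76 -0.    1.19 -2.55] w 93.8
[-0.35158612  0.83275656 -0.55208099]
0.97 [300.992 196.32 ] [524.47072974 247.91620416] 5469
C ([523.504, 245.665, -0.176], np.float64(0.025)) board [ 2.28097941 18.96871566]
0.92 [296.576 142.704] [516.64031528 210.67783366] 4780
B ([516.676, 210.629, -0.169], np.float64(0.057)) board [  1.76523276 -16.72269626]
0.51 [339.072 115.008] [482.80476109 200.1571183 ] 1
0.47 [239.872 403.584] [631.36568838 408.01570779] 3385
[([462.0, 233.7], 0.97)] [([448.2, 169.3], 0.71)]
lever 1.7969079711967297
masking_tape [([632.8, 400.8], 0.82)]
borax_dish [([603.9, -255.0], 0.8)]
brass_pot [([608.1, -77.3], 0.61)]
pickle_jar [([475.5, -307.1], 0.78)]
```

```bash
python3 - <<'E'
from t import *
m=camera_model("wrist");camera("wrist");rs=regs("wrist")
pick=lambda g:min(rs,key=lambda d:np.linalg.norm(onz("wrist",np.array(d["point"])*[640,480],48,m)[0,:2]-g))["region"].astype(np.uint8)
b,c=pick((516.7,211)),pick((524,247));o=np.array([517.9,227.4]);Rb=R.from_euler("z",-10.2,degrees=True).as_matrix()[:2,:2]
S=4;b4=b.repeat(S,0).repeat(S,1);c4=cv2.dilate(c,np.ones((3,3))).repeat(S,0).repeat(S,1)
def cost2(p):
    k,s=np.cos(p[2]),np.sin(p[2]);X=W@np.array([[k,s,0],[-s,k,0],[0,0,1]])+[p[0],p[1],48]
    a=np.zeros_like(b4);cv2.fillConvexPoly(a,cv2.convexHull(((proj("wrist",X,m)+.5)*S*16).astype(np.int32)),1,shift=4)
    return 1-(a&b4&~c4&1).sum()/(((a|b4)&(1-c4)).sum())
q=[516.7,211.5,-.178]
r=minimize(cost2,q,method="Nelder-Mead",options=dict(initial_simplex=[q,[521,211.5,-.178],[516.7,215,-.178],[516.7,211.5,-.13]],maxiter=80))
print(r.x,r.fun,Rb.T@(r.x[:2]-o)); print("C",fit([("wrist",m,c)],(523.5,246,-.18),48,1,.1))
E
```

```text
[ 5.16712222e+02  2.11238320e+02 -1.73977323e-01] 0.017814491759148066 [  1.69298139 -16.11659156]
C ([523.271, 245.668, -0.171], np.float64(0.028))
```

```bash
python3 -c "
from workcell import *
print(hand_in())"
```

```text
the job is handed in; nothing more can be done
None
```

The pile is built and handed in at about 35.5 s of robot time, with no verdict returned: lever about 1.8 rad, bottom pair clamped, top pair crosswise with middles about 35 mm apart, one inverted; tape, dish, pot and jar showed no movement beyond camera error, and I viewed 11 pictures, one over the limit of 10.

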